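# Stow the flux pens and shut the slide

### The arm

A 6-joint arm with a two-finger parallel gripper is mounted at the origin on the work surface. World frame = base frame: x ahead of the robot, y to its left, z up, the work surface at z = 0. Lengths are in mm, angles in rad, forces in N, time in s.
With the tool pointing down it reaches from about 300 to 825 mm from the base axis. Payload 5.4 kg.
Tool frame: the origin (TCP) lies between the finger pads; the fingertips stand 11 mm ahead of it and the grasp point (between the pads) lies 8 mm behind it; z points along the fingers, y is the direction in which the jaws open and shut (so a half turn about z gives the same grasp; the last joint's range is limited). The gripper opens to 92 mm and grips with 3 to 60 N. Pads are 20 mm wide; open, the fingers measure 128 mm over their backs; the gripper's body (75 mm by 189 mm) begins 69 mm behind the grasp point.
Start: joints at [-1.485, 0.158, 1.597, -0, 1.386, -0.21], TCP at [167.592, -550.017, 225.601] pointing down, gripper open.
Joint ranges: [-2.91, 2.91], [-0.94, 2.29], [0.18, 2.7], [-1.29, 4.43], [0.17, 2.64], [-3, 3]. Speed limits (rad/s): [2.57, 2.57, 3.14, 3.14, 3.14, 3.14].

### API

Orientations are given as a unit quaternion [w, x, y, z].
In Python, from bench import ctrl gives the robot as it stands.
- The arm moves only by the tool arm_command, never from a script. Its argument "deltas" is a list of rows, each a list of 5 numbers: the shift along the tool's x, y, z in m, then the turn about the tool's z in rad, then the finger opening in m, from 0 to 0.0919. A call has 1 to 10 rows; each row shifts and turns the pose as measured when the row begins, along the tool's axes as they then stand; what a row does not reach is not made up. A row lasts 1/10 s, in which the tool goes at most 50 mm and 8.59 degrees, less where a joint would pass 70% of its speed; a pose out of reach is approached as far as the arm can. A call is refused whole if a number of a shift passes 0.05 or a number of a turn 0.15, either way. A call with a gripper value outside its range is refused whole. The fingers move at their own pace and stop on an object; the grip force is fixed at half the most. Time passes only in rows, so rows that do not move let the fingers close. It gives the time, the measured TCP pose, the force and the opening at its end, in the units of the state.
- ctrl.get_obs(): the state, without advancing time (a new reading comes with each control period).
- ctrl.capture(name): name is "side" or "top"; returns the picture (480x640x3 uint8, red, green, blue); there is no depth.
- ctrl.camera_model(name): a dict with "camera_matrix" (3x3 intrinsics, pixels), "distortion" ([k1, k2, p1, p2, k3] as OpenCV has them; the pictures are not rectified), "world_from_camera" (4x4, takes a point from camera to world coordinates). Camera axes: x right, y up, looking along -z (the intrinsics and any distortion apply to the point x, -y, -z); pixel columns grow to the right and rows downward; lengths in mm; the calibration is good to about 2 mm. A picture is of the moment at which its call begins. camera_model takes no time and is no camera call.
- ctrl.finish_job(): hands the job in, once; it reports no verdict.
Trained networks look in the newest picture that a camera, given by its name, has taken for a name from the list of things; names that differ only in an ending like _2 or _b are one class to them, and where a whole thing is asked for, a point or a joint stands for the part that bears it (a point fixed in the world has none). Each returns a list of dicts, best first, with "conf" (0 to 1); they miss things now and then, are a little off and sometimes report something else, mostly with a low value. They report only what shows in the picture. A call takes as long as a camera call. They do not tell look-alikes from the thing itself.
- ctrl.boxes_of(camera, target): "at" ([column, row] in pixels, amid what is visible of it).
- ctrl.pinpoint(camera, target): "at" ([column, row] in pixels: a listed point, or the origin of a listed thing).
The state is a dict: "time_s": time; "joint_positions": joint angles; "qvel": joint speeds; "effort": joint torques, N m; "position": TCP position; "orientation": TCP orientation; "contact_force": force on the tool from outside, world axes, zero at the start; "ft_torque": the same for the moment, N m; "gripper_width": opening from 0.0 (shut) to 1.0 (fully open).
Only numpy, scipy, OpenCV 4.12 (cv2) and the standard library are available. Lean on these libraries where they do the work, as an engineer would, in place of code of your own. Each camera call takes 0.05 s, during which the arm holds its last target. There are 200 camera calls.

### The job

Open the metal slide of the pen box all the way to its stop, drop the fat and the slim flux pen, cap up, each into the well made for its thickness, then push the slide back fully home over them and let go. Leave the spray can, the solder spool, the meter and the clip stand undisturbed.

Things in the scene. Friction and masses are not known exactly. Their poses are not given: they have to be found in the camera images.
- penbox: Dark grey plastic box fixed to the bench, 70 (x) x 200 (y) x 112 mm high; origin at the centre of its underside, y along its length. Its -y half has two square open-topped wells in a row on the centre line, floors 8 mm above the bench, 104 mm deep; the slide parks on its solid +y half. Aluminium guide rails on both long top edges, 4 mm wide, top at z 120 mm.
- well_wide (a point): Centre of the floor of the wide well, 38 x 38 mm, the outer one; box frame (0, -74, 8) mm. For the fat pen.
- well_slim (a point): Centre of the floor of the slim well, 26 x 26 mm, the inner one; box frame (0, -36, 8) mm. For the slim pen.
- shutter (a joint): Travel (m) of the aluminium slide, a plate 60 (x) x 78 (y) x 5 mm on the box top (plate top at z 118 mm): 0 = fully home (shut) at its stop, both wells covered; 0.100 = fully open at the other stop, growing along the box's +y. Starts between the stops, resists with about 2.5 N. A pen standing proud blocks it.
- shutter_grip (a point): Centre of the top of the slide's black grip, a block 36 (x of box) x 26 (y of box) mm that rises 36 mm from the plate; its top is at z 154 mm. It moves with the slide: box frame y = -36 mm + travel.
- pen_fat: Fat flux pen, a plain cylinder 30 mm in diameter and 100 mm long, white barrel with black cap (top 32 mm), standing cap up on its flat end; origin at the centre of its foot, z up to the cap. Loose, about 70 g.
- pen_slim: Slim flux pen, the same look but 18 mm in diameter and 100 mm long; origin at the centre of its foot, z up to the cap. Loose, standing, about 35 g.
- spray: Bystander: spray can, 52 mm in diameter, 145 mm tall, standing loose; origin at the centre of its foot.
- spool: Bystander: solder spool lying flat, 60 mm in diameter, 50 mm tall, loose; origin at the centre of its underside.
- meter: Bystander: yellow multimeter standing upright on a foot 66 (x) x 74 (y) mm, 140 mm tall, loose; origin at the centre of its underside. Beyond the box.
- pillar: Bystander: clip stand screwed to the bench beyond the box: round base 68 mm in diameter and 14 mm high, a 14 mm steel pole up to 320 mm, with a cross bar and clips 54 mm wide along its y between z 270 and 310 mm. Origin at the centre of its underside.
Things that resemble listed ones, but are neither listed nor needed, are in the scene too. Leave any blue or green look-alike of the pen_fat alone. What is shaped like the pen_slim but blue is not meant.

How it is judged (in metres and radians):
On the way, in this order (a step that is already met when the one before it is completed fails the run):
1. the slide is fully open, within 4 mm of its open stop (value of joint shutter above 0.096 m), for 0.2 s.
2. both pens stand cap up on the floor of their own wells (horizontal distance between pen_fat and well_wide below 0.009 m and z of each of pen_fat, pen_slim in the frame of penbox below 0.016 m and angle between each of pen_fat, pen_slim's own z axis and vertical below 0.2 rad and horizontal distance between pen_slim and well_slim below 0.009 m), for 0.2 s.
At the end, for the whole second after the job is handed in: The fat pen stands cap up in the wide well and the slim pen cap up in the slim well (foot within 9 mm of the well's centre and 8 mm of its floor, tilt under 0.2 rad), at rest, and the slide is home within 4 mm of its closed stop (all of step 2 and value of joint shutter below 0.004 m and linear speed of each of pen_fat, pen_slim below 0.03 m/s); the robot touches nothing.
It fails at once if a bystander (spray can, spool or meter) is moved more than 25 mm (distance of any of spray, spool, meter from where it was at the start of the episode above 0.025 m).
It fails at once if the clip stand is struck with more than 8 N (contact force between pillar and anything else above 8 N).
It also fails if it takes over 72 s, if anything falls off the work surface, if the arm or the gripper's body presses on something with over 40 N, if the wrist force passes 120 N, or if a joint passes its speed limit or range.

## Working session

There is one attempt and no reset: what is moved stays moved. The work goes in short steps, Python scripts to look and compute and a tool call to move; the robot and the scene stay as the last step left them, time stands still between calls to the robot, and variables do not carry over. Pictures are saved under pics/ and viewed, about 8 in all and at most 12, crops included, and the job is handed in when it is done.

Besides the shell and the picture viewer there is one more tool, called after "Emit:" in YAML: its name, and indented under it one key for each argument. arm_command: Moves the arm, as the interface text tells. Its arguments: {"type":"object","properties":{"deltas":{"type":"array","items":{"type":"array","items":{"type":"number"}}}},"required":["deltas"]}

```bash
mkdir -p pics; cat > h.py <<'E'
import numpy as np, cv2
from bench import ctrl
def cam(n):
    m=ctrl.camera_model(n); return np.array(m["camera_matrix"],float),np.array(m["distortion"],float),np.array(m["world_from_camera"],float)
def ray(n,px):
    K,d,T=cam(n); u=cv2.undistortPoints(np.array([[px]],float),K,d)[0,0]
    v=T[:3,:3]@np.array([u[0],-u[1],-1.]); return T[:3,3],v
def atz(n,px,z):
    o,v=ray(n,px); return (o+v*(z-o[2])/v[2])[:2]
def proj(n,P):
    K,d,T=cam(n); q=(np.asarray(P,float).reshape(-1,3)-T[:3,3])@T[:3,:3]
    return cv2.projectPoints(q*[1,-1,-1],np.zeros(3),np.zeros(3),K,d)[0][:,0]
def save(n,f):
    im=ctrl.capture(n); cv2.imwrite("pics/"+f,im[:,:,::-1]); return im
E
python3 - <<'E'
from h import *
np.set_printoptions(precision=1,suppress=True)
for n in("top","side"):
    save(n,n+"0.png"); print(n,cam(n)[2][:3,3])
    for t,z in (("penbox",0),("well_wide",8),("well_slim",8),("shutter_grip",154),("pen_fat",0),("pen_slim",0),("spray",0),("spool",0),("meter",0),("pillar",0)):
        for r in ctrl.pinpoint(n,t)[:5]: print(t,np.round(r["at"]),round(r["conf"],2),atz(n,r["at"],z))
print(ctrl.get_obs())
E
```

```text
top [ 427.4    5.3 1115.9]
penbox [327. 248.] 0.75 [530.6   6.9]
well_wide [359. 266.] 0.93 [489.8 -68. ]
well_slim [345. 257.] 0.72 [509.6 -35. ]
well_slim [339. 194.] 0.31 [660.5 -19.2]
shutter_grip [339. 250.] 0.92 [513.2 -17. ]
shutter_grip [328. 248.] 0.74 [517.4   4.9]
pen_fat [177. 277.] 0.89 [455.6 359. ]
pen_fat [179. 321.] 0.56 [353.4 350.1]
pen_fat [202. 294.] 0.54 [415.2 298.3]
pen_fat [473. 312.] 0.5 [ 389.3 -334.5]
pen_slim [175. 215.] 0.74 [603.4 371.9]
pen_slim [185. 239.] 0.57 [545.  344.7]
spray [470. 238.] 0.7 [ 561.2 -329.4]
spool [471. 311.] 0.63 [ 392.7 -330.6]
meter [371. 214.] 0.92 [613.9 -95. ]
pillar [472. 311.] 0.75 [ 392.7 -330.9]
pillar [340. 194.] 0.59 [660.5 -21.3]
side [ 15.5 650.5 678.7]
penbox [320. 282.] 0.6 [539.8  -9. ]
well_wide [349. 278.] 0.78 [490.3 -59.9]
well_slim [331. 278.] 0.67 [525.5 -32.4]
shutter_grip [333. 229.] 0.94 [517.7 -24.8]
pen_fat [269. 392.] 0.9 [408.8 301.6]
pen_fat [231. 395.] 0.88 [457.9 351.4]
pen_fat [270. 426.] 0.73 [359.1 351.2]
pen_slim [174. 365.] 0.7 [596.  375.5]
pen_slim [384. 222.] 0.63 [ 573.6 -351.8]
pen_slim [205. 366.] 0.57 [548.5 336.8]
spray [384. 221.] 0.77 [ 576.4 -358.5]
pillar [284. 262.] 0.97 [665.5 -14.7]
{'time_s': 1.1, 'joint_positions': array([-1.5,  0.2,  1.6,  0. ,  1.4, -0.2]), 'qvel': array([ 0., -0., -0., -0., -0.,  0.]), 'effort': array([ -0. , -38.6, -32.2,   0.1,   0. ,  -0. ]), 'position': array([ 167.6, -550. ,  225.6]), 'orientation': array([-0. ,  1. ,  0.1,  0. ]), 'contact_force': array([-0.8,  0.8, -0.6]), 'ft_torque': array([-0. , -0.1, -0.1]), 'gripper_width': 1.0011079332493533}
```

View pics/top0.png

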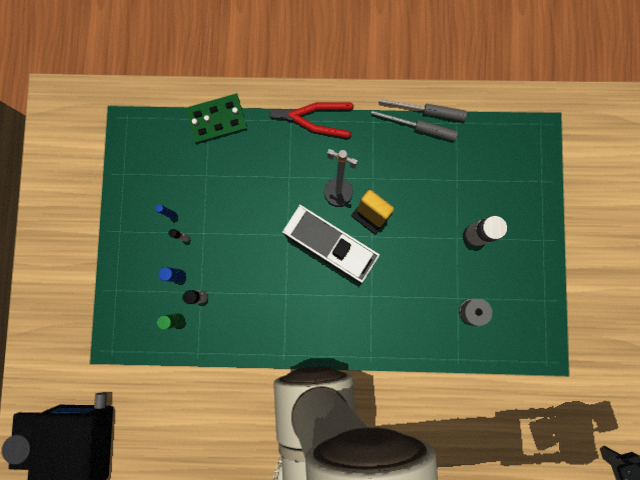

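View pics/side0.png

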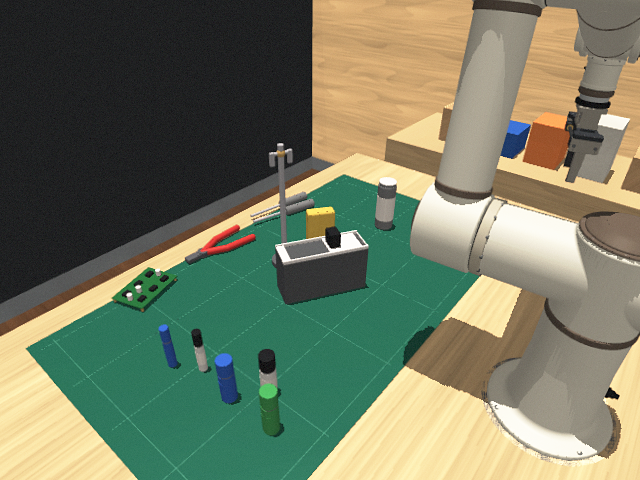

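The top view shows the box with its rails around (330,245) px and the grip near (341,250) px. The black-capped fat pen is at (195,297) and the slim one at (179,236); the blue ones at (165,212) and (172,274) and the green one at (170,321) are look-alikes. The side view agrees. Next I refine the box and pen poses.

```bash
python3 - <<'E'
from h import *
np.set_printoptions(precision=1,suppress=True)
im=cv2.imread("pics/top0.png"); 
# rails outline: bright low-sat area
hsv=cv2.cvtColor(im,cv2.COLOR_BGR2HSV); m=((hsv[...,2]>140)&(hsv[...,1]<60)).astype(np.uint8)
roi=np.zeros_like(m); roi[200:290,275:385]=1; m*=roi
c=max(cv2.findContours(m,cv2.RETR_EXTERNAL,cv2.CHAIN_APPROX_NONE)[0],key=cv2.contourArea)[:,0]
w=np.array([atz("top",p,120) for p in c.astype(float)])
r=cv2.minAreaRect(w.astype(np.float32)); print("rect",r); print(cv2.boxPoints(r))
# pens: project cylinder model mask, optimise overlap with dark/white? show HSV crops: silhouettes from non-green
from scipy.optimize import minimize
def sil(n,x,y,R,shape):
    a=np.linspace(0,2*np.pi,40); P=[[x+R*np.cos(t),y+R*np.sin(t),z] for z in(0,100) for t in a]
    h=cv2.convexHull(proj(n,P).astype(np.float32)); k=np.zeros(shape,np.uint8)
    cv2.fillConvexPoly(k,np.round(h*16).astype(np.int32),1,shift=4); return k
for n in("top","side"):
  I=cv2.imread(f"pics/{n}0.png").astype(int); ng=((abs(I[...,1]-I[...,2])<22)&(abs(I[...,1]-I[...,0])<22)).astype(np.uint8)
  for nm,x0,y0,R in(("fat",412,300,15),("slim",547,340,9)):
    win=sil(n,x0,y0,R*2.2,ng.shape)
    best=max((( (lambda k:(k&ng&win).sum()*1.0/ (k|(ng&win)).sum())(sil(n,x0+dx,y0+dy,R,ng.shape)),x0+dx,y0+dy) for dx in range(-16,17,2) for dy in range(-16,17,2)))
    print(n,nm,best)
# grip
for n in("top","side"):
    for t in("shutter_grip",): 
        for q in range(1): pass
E
python3 - <<'E'
import cv2,numpy as np
a=cv2.imread("pics/top0.png");b=cv2.imread("pics/side0.png")
A=cv2.resize(a[195:295,270:390],None,fx=4,fy=4,interpolation=cv2.INTER_CUBIC);B=cv2.resize(a[195:335,145:215],(240,480),interpolation=cv2.INTER_CUBIC)
o=np.zeros((480,740,3),np.uint8);o[:400,:480]=A;o[:,490:730]=B;cv2.imwrite("pics/crop.png",o)
E
```

```text
rect ((531.3596801757812, -0.0681915283203125), (201.03562927246094, 70.87240600585938), 58.94308090209961)
[[ 449.1  -67.9]
 [ 509.9 -104.5]
 [ 613.6   67.8]
 [ 552.9  104.3]]
top fat (np.float64(0.8704225352112676), 410, 298)
top slim (np.float64(0.8469387755102041), 547, 342)
side fat (np.float64(0.6548463356973995), 422, 290)
side slim (np.float64(0.8210526315789474), 545, 344)
```

View pics/crop.png

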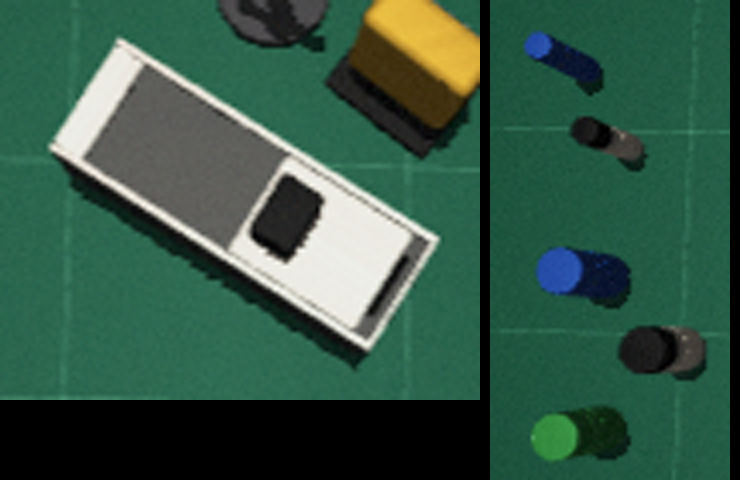

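The crop confirms the rail outline at z 120 mm, a clean 201×71 mm fit. That puts the box centre at (531.4, 0) with its +y axis along (0.516, 0.857). The slide is about 10 mm open. I plan to keep the jaws along box y throughout.

```bash
cat >> h.py <<'E'
from scipy.spatial.transform import Rotation as Ro
np.set_printoptions(precision=1,suppress=True)
C=np.array([531.4,0.]); Y=np.array([.516,.857]); Y/=np.linalg.norm(Y); X=np.array([Y[1],-Y[0]])
def bx(x,y,z): return np.r_[C+X*x+Y*y,z]
def tobox(p): d=np.asarray(p)[:2]-C; return np.array([d@X,d@Y])
def st(*targets):
    o=ctrl.get_obs(); q=o["orientation"]; R=Ro.from_quat([q[1],q[2],q[3],q[0]]).as_matrix(); p=np.array(o["position"])
    psi=np.arctan2(R[1,0],R[0,0]); want=np.arctan2(-X[1],-X[0])
    print("t",round(o["time_s"],2),"p",p,"box",tobox(p),"psi",round(psi,3),"turn",round((psi-want+np.pi)%(2*np.pi)-np.pi,3),"zdir",R[:,2].round(3),"w",round(o["gripper_width"]*91.9,1),"F",o["contact_force"],"q6",o["joint_positions"][5].round(2))
    for T in targets: print("  to",np.array(T),"tool delta",R.T@(np.array(T)-p),"box-aligned tool delta",np.r_[-(T[:2]-p[:2])@X,(T[:2]-p[:2])@Y,p[2]-T[2]])
E
python3 -c "
from h import *
st(bx(0,-26,225))"
```

```text
t 1.1 p [ 167.6 -550.   225.6] box [ -28.  -658.9] psi 0.296 turn -2.304 zdir [ 0.  0. -1.] w 92.0 F [-0.8  0.8 -0.6] q6 -0.21
  to [518.  -22.3 225. ] tool delta [ 489.  -402.7    0.6] box-aligned tool delta [-28.  632.9   0.6]
```

Emit:
arm_command:
  deltas:
    - [0,0,0,-0.15,0.06]
    - [0,0,0,-0.15,0.06]
    - [0,0,0,-0.15,0.06]
    - [0,0,0,-0.15,0.06]
    - [0,0,0,-0.15,0.06]
    - [0,0,0,-0.15,0.06]
    - [0,0,0,-0.15,0.06]
    - [0,0,0,-0.15,0.06]
    - [0,0,0,-0.15,0.06]
    - [0,0,0,-0.15,0.06]

```text
time_s: 2.1
position: [167.6, -550.0, 225.6]
orientation: [0.0, 0.621, 0.784, 0.0]
contact_force: [0.6, -0.5, -0.8]
gripper_width: 0.655
```

Emit:
arm_command:
  deltas:
    - [0,0,0,-0.15,0.06]
    - [0,0,0,-0.15,0.06]
    - [0,0,0,-0.15,0.06]
    - [0,0,0,-0.15,0.06]
    - [0,0,0,-0.15,0.06]
    - [0,0,0,-0.1,0.06]

```text
time_s: 2.7
position: [167.6, -550.0, 225.6]
orientation: [0.0, 0.24, 0.971, 0.0]
contact_force: [1.1, -0.0, -0.0]
gripper_width: 0.655
```

```bash
python3 -c "
from h import *
st(bx(0,-26,225))"
```

```text
t 2.7 p [ 167.6 -550.   225.6] box [ -27.9 -658.8] psi 2.657 turn 0.058 zdir [ 0.  0. -1.] w 60.2 F [ 1.1 -0.  -0. ] q6 -2.57
  to [518.  -22.3 225. ] tool delta [-64.4 630.2   0.7] box-aligned tool delta [-27.9 632.8   0.6]
```

Emit:
arm_command:
  deltas:
    - [0,0,0,0.058,0.06]
    - [-0.002,0.048,0,0,0.06]
    - [-0.002,0.048,0,0,0.06]
    - [-0.002,0.048,0,0,0.06]
    - [-0.002,0.048,0,0,0.06]
    - [-0.002,0.048,0,0,0.06]
    - [-0.002,0.048,0,0,0.06]
    - [-0.002,0.048,0,0,0.06]
    - [-0.002,0.048,0,0,0.06]
    - [-0.002,0.048,0,0,0.06]

```text
time_s: 3.7
position: [411.8, -181.8, 225.7]
orientation: [0.002, 0.274, 0.962, -0.002]
contact_force: [1.1, 0.1, 0.2]
gripper_width: 0.653
```

Emit:
arm_command:
  deltas:
    - [-0.002,0.04,0,0,0.06]
    - [-0.002,0.04,0,0,0.06]
    - [-0.002,0.04,0,0,0.06]
    - [-0.002,0.04,0,0,0.06]
    - [0,0,0,0,0.06]

```text
time_s: 4.2
position: [507.7, -38.7, 226.7]
orientation: [0.004, 0.27, 0.963, -0.001]
contact_force: [-0.5, -0.9, -0.0]
gripper_width: 0.654
```

```bash
python3 -c "
from h import *
st(bx(0,-26,137))
for n in ('top','side'):
  save(n,n+'1.png')
  for r in ctrl.pinpoint(n,'shutter_grip')[:3]: print(n,r['at'],r['conf'],tobox(atz(n,r['at'],154)))
"
```

```text
t 4.2 p [507.7 -38.7 226.7] box [ -0.3 -45.4] psi 2.595 turn -0.005 zdir [ 0. -0. -1.] w 60.1 F [-0.5 -0.9 -0. ] q6 -1.34
  to [518.  -22.3 137. ] tool delta [ 0.6 19.4 89.7] box-aligned tool delta [-0.3 19.4 89.7]
top [340.2, 249.3] 0.77 [ -3.8 -25.6]
side [333.8, 230.7] 0.6 [ -4.9 -27.5]
side [285.0, 262.4] 0.42 [-84.4 108.3]
```

Emit:
arm_command:
  deltas:
    - [0,0.019,0.01,0,0.06]
    - [0,0,0.03,0,0.06]
    - [0,0,0.03,0,0.06]
    - [0,0,0.02,0,0.06]
    - [0,0,0,0,0.02]
    - [0,0,0,0,0.02]
    - [0,0,0,0,0.02]
    - [0,0,0,0,0.02]
    - [0,0,0,0,0.02]

```text
time_s: 5.3
position: [516.9, -35.8, 138.8]
orientation: [0.008, 0.28, 0.96, -0.002]
contact_force: [2.0, 0.9, -6.5]
gripper_width: 0.283
```

```bash
python3 -c "
from h import *
st(bx(0,64,137))
save('side','side2.png')
"
```

```text
t 5.3 p [516.9 -35.8 138.8] box [  6.  -38.2] psi 2.574 turn -0.025 zdir [ 0. -0. -1.] w 26.0 F [ 2.   0.9 -6.5] q6 -1.3
  to [564.4  54.8 137. ] tool delta [  8.6 102.    1.7] box-aligned tool delta [  6.  102.2   1.8]
```

```bash
python3 -c "
import cv2,numpy as np
from h import *
b=cv2.imread('pics/side2.png')[130:310,220:420]
t=save('top','top2.png')[:,:,::-1][190:300,260:400]
o=np.zeros((400,800,3),np.uint8);o[:360,:400]=cv2.resize(b,(400,360));o[:310,405:800]=cv2.resize(t,(395,310));cv2.imwrite('pics/c2.png',o)"
```

```text
(no output)
```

View pics/c2.png

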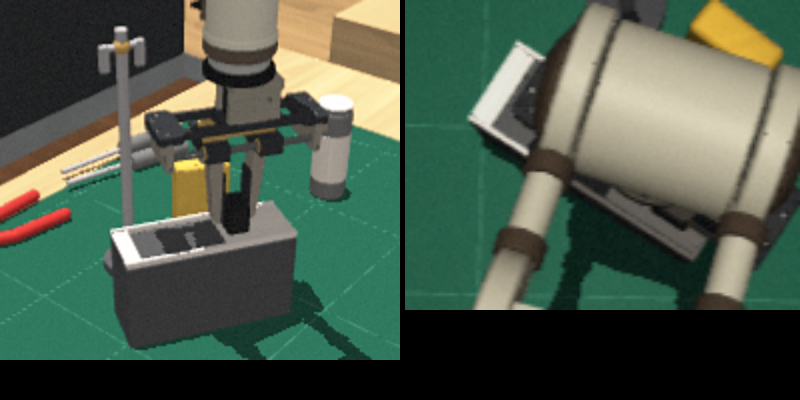

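The side crop shows both fingers on the black grip with the slide pulled towards home. Now I open it.

Emit:
arm_command:
  deltas:
    - [0,0.012,0,0,0.02]
    - [0,0.012,0,0,0.02]
    - [0,0.012,0,0,0.02]
    - [0,0.012,0,0,0.02]

```text
time_s: 5.8
position: [542.3, 6.0, 138.7]
orientation: [0.006, 0.28, 0.96, -0.004]
contact_force: [-3.8, -1.3, -0.3]
gripper_width: 0.282
```

```bash
python3 -c "
from h import *
st(bx(0,64,137))"
```

```text
t 5.8 p [542.3   6.  138.7] box [ 6.3 10.7] psi 2.575 turn -0.025 zdir [ 0. -0. -1.] w 25.9 F [-3.8 -1.3 -0.3] q6 -1.21
  to [564.4  54.8 137. ] tool delta [ 7.6 53.1  1.3] box-aligned tool delta [ 6.3 53.3  1.7]
```

Emit:
arm_command:
  deltas:
    - [0,0.012,0,0,0.02]
    - [0,0.012,0,0,0.02]
    - [0,0.012,0,0,0.02]
    - [0,0.01,0,0,0.02]
    - [0,0.005,0,0,0.02]

```text
time_s: 6.3
position: [569.0, 50.2, 138.3]
orientation: [0.002, 0.278, 0.961, -0.011]
contact_force: [-24.0, -30.8, 11.4]
gripper_width: 0.282
```

```bash
python3 -c "
from h import *
st(bx(0,64,137))"
```

```text
t 6.3 p [569.   50.2 138.3] box [ 6.3 62.4] psi 2.579 turn -0.021 zdir [-0. -0. -1.] w 26.0 F [-24.  -30.8  11.4] q6 -1.11
  to [564.4  54.8 137. ] tool delta [6.4 1.5 1.2] box-aligned tool delta [6.3 1.6 1.3]
```

Emit:
arm_command:
  deltas:
    - [0,0,0,0,0.02]
    - [0,0,0,0,0.02]
    - [0,0,0,0,0.05]
    - [0,0,0,0,0.05]
    - [0,0,0,0,0.05]
    - [0,0,-0.03,0,0.05]
    - [0,0,-0.04,0,0.05]
    - [0,0,-0.04,0,0.05]

```text
time_s: 7.1
position: [569.2, 54.4, 245.7]
orientation: [-0.001, 0.279, 0.96, -0.012]
contact_force: [1.5, 0.3, 0.3]
gripper_width: 0.542
```

```bash
python3 -c "
from h import *
st(np.r_[410,298,225],np.r_[546,342,225])"
```

```text
t 7.1 p [569.2  54.4 245.7] box [ 4.3 66.1] psi 2.576 turn -0.024 zdir [-0. -0. -1.] w 49.8 F [1.5 0.3 0.3] q6 -1.1
  to [410 298 225] tool delta [265.1 120.7  16.8] box-aligned tool delta [262.  126.6  20.7]
  to [546 342 225] tool delta [173.9 230.7  14.6] box-aligned tool delta [168.2 234.4  20.7]
```

Emit:
arm_command:
  deltas:
    - [0.038,0.017,0,-0.024,0.05]
    - [0.038,0.017,0,0,0.05]
    - [0.038,0.017,0,0,0.05]
    - [0.038,0.017,0,0,0.05]
    - [0.038,0.017,0,0,0.05]
    - [0.038,0.017,0,0,0.05]
    - [0.03,0.017,0,0,0.05]
    - [0,0,0,0,0.05]

```text
time_s: 7.9
position: [414.2, 300.2, 252.2]
orientation: [0.013, 0.27, 0.963, -0.005]
contact_force: [1.4, -0.7, 0.5]
gripper_width: 0.545
```

```bash
python3 - <<'E'
from h import *
st(np.r_[410,298,88])
for n in('top','side'):
  save(n,n+'3.png')
  for t,z in(('shutter_grip',154),('well_wide',8),('well_slim',8),('penbox',0)):
    for r in ctrl.pinpoint(n,t)[:2]: print(n,t,np.round(r['at']),round(r['conf'],2),tobox(atz(n,r['at'],z)))
  for r in ctrl.pinpoint(n,'pen_fat')[:4]: print(n,'fat',np.round(r['at']),round(r['conf'],2),atz(n,r['at'],0))
a=cv2.imread('pics/top3.png');b=cv2.imread('pics/side3.png')
o=np.zeros((480,800,3),np.uint8);o[:320,:400]=cv2.resize(a[190:302,260:400],(400,320));o[:320,400:]=cv2.resize(a[190:350,110:310],(400,320));cv2.imwrite('pics/c3.png',np.vstack([o[:320],cv2.resize(b[200:440,120:520],(800,480))])[:600])
E
```

```text
t 7.9 p [414.2 300.2 252.2] box [-255.3  196.8] psi 2.595 turn -0.005 zdir [ 0. -0. -1.] w 50.1 F [ 1.4 -0.7  0.5] q6 -0.62
  to [410 298  88] tool delta [  6.8  -3.8 164.1] box-aligned tool delta [  2.4  -4.1 164.2]
top shutter_grip [306. 227.] 0.77 [-1.7 58.1]
top well_wide [357. 265.] 0.67 [ -1.4 -75. ]
top well_slim [344. 260.] 0.57 [ -6.6 -43.6]
top penbox [328. 248.] 0.97 [-3.3  4.5]
top fat [200. 296.] 0.84 [411.9 302.4]
top fat [180. 277.] 0.65 [455.8 352.1]
side shutter_grip [333. 279.] 0.64 [-165.3   36.4]
side shutter_grip [295. 238.] 0.6 [-7.6 62.9]
side well_wide [348. 275.] 0.74 [  7.2 -74.2]
side well_slim [333. 280.] 0.93 [  3.  -33.2]
side penbox [324. 285.] 0.83 [-0.  -8.4]
side fat [270. 425.] 0.91 [360.1 348.5]
side fat [232. 396.] 0.67 [454.3 350.7]
side fat [273. 389.] 0.57 [408.8 292.1]
```

View pics/c3.png

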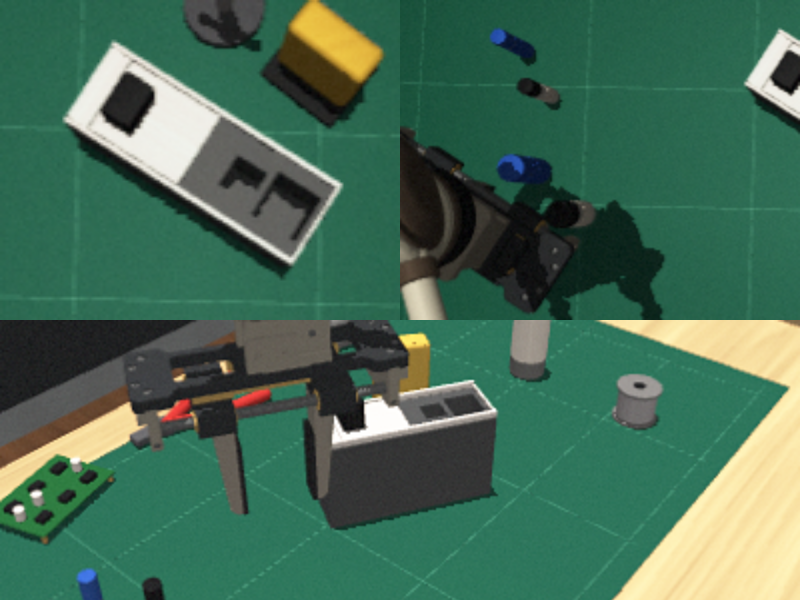

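The picture shows the slide fully open against its end block, both wells clear, and the gripper just over the black-capped fat pen.

Emit:
arm_command:
  deltas:
    - [0.002,-0.001,0.03,0,0.05]
    - [0.002,-0.001,0.03,0,0.05]
    - [0.002,-0.001,0.03,0,0.05]
    - [0.001,-0.001,0.02,0,0.05]
    - [0,0,0,0,0.05]

```text
time_s: 9.0
position: [412.4, 294.9, 139.9]
orientation: [0.014, 0.273, 0.962, -0.004]
contact_force: [-0.5, 0.7, 1.1]
gripper_width: 0.546
```

```bash
cat >> h.py <<'E'
np.set_printoptions(precision=2,suppress=True)
E
python3 -c "
from h import *
st(np.r_[410,298,80])"
```

```text
t 9.0 p [412.38 294.89 139.91] box [-254.08  191.23] psi 2.588 turn -0.012 zdir [ 0.03 -0.02 -1.  ] w 50.2 F [-0.54  0.73  1.05] q6 -0.61
  to [410 298  80] tool delta [ 5.46  1.41 59.77] box-aligned tool delta [ 3.64  1.44 59.91]
```

Emit:
arm_command:
  deltas:
    - [0.005,0.0015,0.001,0,0.05]
    - [0,0,0.03,0,0.05]
    - [0,0,0.028,0,0.05]
    - [0,0,0,0,0.05]

```text
time_s: 9.4
position: [414.1, 300.5, 85.1]
orientation: [0.018, 0.273, 0.962, -0.001]
contact_force: [-0.3, 0.6, -0.4]
gripper_width: 0.541
```

```bash
python3 -c "
from h import *
st(np.r_[410,298,80])"
```

```text
t 9.4 p [414.09 300.48  85.14] box [-255.5   196.91] psi 2.587 turn -0.012 zdir [ 0.03 -0.01 -1.  ] w 49.7 F [-0.27  0.58 -0.38] q6 -0.6
  to [410 298  80] tool delta [ 2.35 -4.3   5.02] box-aligned tool delta [ 2.22 -4.24  5.14]
```

Emit:
arm_command:
  deltas:
    - [0.002,-0.004,0.003,0,0.05]
    - [0,0,0,0,0.05]

```text
time_s: 9.6
position: [411.9, 299.1, 85.2]
orientation: [0.02, 0.273, 0.962, 0.0]
contact_force: [-0.1, 0.4, 0.3]
gripper_width: 0.548
```

```bash
python3 -c "
from h import *
st(np.r_[410,298,80])"
```

```text
t 9.6 p [411.87 299.11  85.19] box [-256.69  194.59] psi 2.587 turn -0.012 zdir [ 0.04 -0.01 -1.  ] w 50.3 F [-0.08  0.39  0.29] q6 -0.6
  to [410 298  80] tool delta [ 1.2  -1.99  5.12] box-aligned tool delta [ 1.03 -1.91  5.19]
```

Emit:
arm_command:
  deltas:
    - [0.001,-0.002,0.005,0,0.02]
    - [0,0,0,0,0.02]
    - [0,0,0,0,0.02]

```text
time_s: 9.9
position: [412.2, 298.9, 83.5]
orientation: [0.022, 0.273, 0.962, 0.002]
contact_force: [0.5, -0.6, -0.6]
gripper_width: 0.321
```

```bash
python3 -c "
from h import *
st(np.r_[410,298,80])"
```

```text
t 9.9 p [412.24 298.91  83.52] box [-256.27  194.61] psi 2.587 turn -0.012 zdir [ 0.04 -0.01 -1.  ] w 29.5 F [ 0.48 -0.6  -0.64] q6 -0.6
  to [410 298  80] tool delta [ 1.57 -2.01  3.43] box-aligned tool delta [ 1.45 -1.94  3.52]
```

Emit:
arm_command:
  deltas:
    - [0,0,-0.02,0,0.02]
    - [0,0,-0.04,0,0.02]
    - [0,0,-0.045,0,0.02]
    - [0,0,-0.045,0,0.02]

```text
time_s: 10.3
position: [400.8, 297.8, 230.8]
orientation: [0.016, 0.274, 0.962, -0.003]
contact_force: [0.5, -0.3, -0.6]
gripper_width: 0.319
```

```bash
python3 -c "
from h import *
st(bx(0,-75,232))"
```

```text
t 10.3 p [400.8  297.77 230.78] box [-265.48  187.73] psi 2.587 turn -0.012 zdir [ 0.03 -0.01 -1.  ] w 29.3 F [ 0.48 -0.29 -0.55] q6 -0.6
  to [492.71 -64.25 232.  ] tool delta [-268.61 -259.44    6.51] box-aligned tool delta [-265.48 -262.73   -1.22]
```

Emit:
arm_command:
  deltas:
    - [-0.025,-0.025,0,-0.012,0.02]
    - [-0.03,-0.029,0,0,0.02]
    - [-0.03,-0.029,0,0,0.02]
    - [-0.03,-0.029,0,0,0.02]
    - [-0.03,-0.029,0,0,0.02]
    - [-0.03,-0.029,0,0,0.02]
    - [-0.03,-0.029,0,0,0.02]
    - [-0.03,-0.029,0,0,0.02]
    - [-0.02,-0.02,0,0,0.02]
    - [0,0,0,0,0.02]

```text
time_s: 11.3
position: [499.1, -56.9, 251.3]
orientation: [0.026, 0.265, 0.964, 0.003]
contact_force: [0.3, 0.4, -1.4]
gripper_width: 0.32
```

```bash
python3 -c "
from h import *
st(bx(0,-75,232))"
```

```text
t 11.3 p [499.1  -56.88 251.26] box [  1.67 -65.39] psi 2.604 turn 0.004 zdir [ 0.05 -0.01 -1.  ] w 29.4 F [ 0.29  0.43 -1.39] q6 -1.4
  to [492.71 -64.25 232.  ] tool delta [ 2.66 -9.98 18.96] box-aligned tool delta [ 1.67 -9.61 19.26]
```

Emit:
arm_command:
  deltas:
    - [0.003,-0.005,0.02,0,0.02]
    - [0.001,-0.005,0.018,0,0.02]
    - [0,0,0,0,0.02]

```text
time_s: 11.6
position: [492.6, -63.3, 212.9]
orientation: [0.027, 0.266, 0.964, 0.003]
contact_force: [-0.7, 0.2, -1.4]
gripper_width: 0.319
```

```bash
python3 - <<'E'
from h import *
st(bx(0,-75,200))
for n in('top','side'):
  save(n,n+'4.png')
  for r in ctrl.pinpoint(n,'pen_fat')[:4]: print(n,'fat',np.round(r['at']),round(r['conf'],2),tobox(atz(n,r['at'],128)))
a=cv2.imread('pics/top4.png');b=cv2.imread('pics/side4.png')
def sq(im,n,cx,cy,h,z,col):
    P=[bx(cx+h*s,cy+h*t,z) for s,t in((-1,-1),(1,-1),(1,1),(-1,1))]
    cv2.polylines(im,[np.round(proj(n,P)*16).astype(int).reshape(-1,1,2)],True,col,1,shift=4)
b=cv2.resize(b[190:320,260:400],None,fx=1)  # raw crop
cv2.imwrite('pics/c4.png',np.hstack([cv2.resize(a[180:300,260:400],(400,343)),cv2.resize(b,(400,371))[:343]]))
E
```

```text
t 11.6 p [492.55 -63.33 212.87] box [ -0.61 -74.29] psi 2.602 turn 0.002 zdir [ 0.05 -0.01 -1.  ] w 29.3 F [-0.67  0.21 -1.44] q6 -1.41
  to [492.71 -64.25 200.  ] tool delta [ 0.03 -0.98 12.87] box-aligned tool delta [-0.61 -0.71 12.87]
top fat [177. 271.] 0.64 [-223.04  239.06]
side fat [274. 424.] 0.82 [-413.09  219.96]
side fat [229. 397.] 0.73 [-346.96  270.94]
side fat [206. 367.] 0.7 [-279.24  295.13]
side fat [354. 236.] 0.6 [ -4.25 -79.26]Traceback (most recent call last):
  File "<stdin>", line 10, in <module>
cv2.error: OpenCV(4.12.0) /io/opencv/modules/imgproc/src/resize.cpp:4211: error: (-215:Assertion failed) inv_scale_y > 0 in function 'resize'
```

```bash
cat >> h.py <<'E'
def sq(im,n,cx,cy,h,z,col):
    P=[bx(cx+h*s,cy+h*t,z) for s,t in((-1,-1),(1,-1),(1,1),(-1,1))]
    cv2.polylines(im,[np.round(proj(n,P)*16*4).astype(int).reshape(-1,1,2)],True,col,1,cv2.LINE_AA,shift=4)
def cyl(im,n,cx,cy,z0,z1,r,col):
    for z in(z0,z1):
        P=[bx(cx+r*np.cos(t),cy+r*np.sin(t),z) for t in np.linspace(0,6.28,40)]
        cv2.polylines(im,[np.round(proj(n,P)*64).astype(int).reshape(-1,1,2)],True,col,1,cv2.LINE_AA,shift=4)
def up(f): return cv2.resize(cv2.imread('pics/'+f),None,fx=4,fy=4,interpolation=cv2.INTER_CUBIC)
E
python3 - <<'E'
from h import *
a=up('top3.png');b=up('side4.png');
for im,n in((a,'top'),(b,'side')):
    sq(im,n,0,-74,19,112,(0,255,0)); sq(im,n,0,-36,13,112,(0,255,0))
    P=[bx(x,y,120) for x,y in((-35,-100),(35,-100),(35,100),(-35,100))]
    cv2.polylines(im,[np.round(proj(n,P)*64).astype(int).reshape(-1,1,2)],True,(0,0,255),1,cv2.LINE_AA,shift=4)
cyl(b,'side',0,-74,128,160,15,(255,0,255))
cv2.imwrite('pics/c4.png',np.hstack([a[940:1180,1200:1600],b[760:1160,1180:1580][:240] if 0 else b[850:1090,1200:1600]])if 0 else np.hstack([a[860:1200,1220:1560],b[780:1120,1250:1590]]))
E
```

```text
(no output)
```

View pics/c4.png

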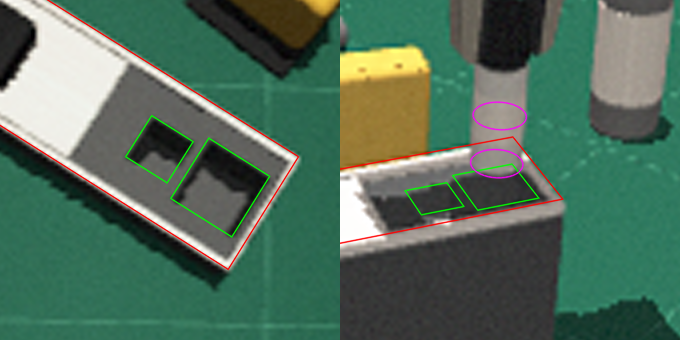

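The left crop (top view) shows the modelled well squares lying on the real openings to under 1 mm. The right crop shows the white pen foot over the wide well, matching the model cylinder at about (497,160).

Emit:
arm_command:
  deltas:
    - [0,-0.001,0.012,0,0.02]
    - [0.001,0,0.01,0,0.02]
    - [0,0,0.008,0,0.02]

```text
time_s: 12.1
position: [497.3, -64.3, 187.4]
orientation: [0.033, 0.265, 0.964, 0.003]
contact_force: [-0.1, 0.2, -0.2]
gripper_width: 0.319
```

```bash
python3 -c "
from h import *
st(bx(0,-75,130))"
```

```text
t 12.1 p [497.28 -64.27 187.42] box [  3.92 -72.66] psi 2.604 turn 0.005 zdir [ 0.07 -0.01 -1.  ] w 29.3 F [-0.08  0.2  -0.18] q6 -1.42
  to [492.71 -64.25 130.  ] tool delta [ 7.5  -3.64 57.  ] box-aligned tool delta [ 3.92 -2.34 57.42]
```

Emit:
arm_command:
  deltas:
    - [0.005,-0.003,0.002,0,0.02]

```text
time_s: 12.2
position: [491.0, -64.0, 183.5]
orientation: [0.032, 0.265, 0.964, 0.003]
contact_force: [0.9, 0.0, -0.2]
gripper_width: 0.32
```

```bash
python3 -c "
from h import *
st(bx(0,-75,130))"
```

```text
t 12.2 p [491.01 -63.97 183.54] box [ -1.61 -75.63] psi 2.605 turn 0.005 zdir [ 0.06 -0.01 -1.  ] w 29.4 F [ 0.86  0.01 -0.25] q6 -1.42
  to [492.71 -64.25 130.  ] tool delta [ 1.61 -0.59 53.54] box-aligned tool delta [-1.61  0.63 53.54]
```

Emit:
arm_command:
  deltas:
    - [0.0005,0,0.015,0,0.02]
    - [0.002,0,0.012,0,0.02]

```text
time_s: 12.4
position: [490.5, -63.2, 156.2]
orientation: [0.033, 0.265, 0.964, 0.003]
contact_force: [-0.4, -0.1, 0.3]
gripper_width: 0.319
```

```bash
python3 -c "
from h import *
st(bx(0,-75,130))"
```

```text
t 12.4 p [490.47 -63.19 156.21] box [ -2.47 -75.25] psi 2.604 turn 0.005 zdir [ 0.07 -0.01 -1.  ] w 29.3 F [-0.38 -0.11  0.26] q6 -1.42
  to [492.71 -64.25 130.  ] tool delta [-0.84 -0.36 26.31] box-aligned tool delta [-2.47  0.25 26.21]
```

Emit:
arm_command:
  deltas:
    - [0,0,0.012,0,0.02]
    - [0.0005,0,0.012,0,0.02]
    - [0,0,0,0,0.045]
    - [0,0,0,0,0.045]
    - [0,0,0,0,0.045]

```text
time_s: 12.9
position: [493.5, -58.4, 130.1]
orientation: [0.034, 0.266, 0.963, 0.009]
contact_force: [-0.3, 0.8, 0.1]
gripper_width: 0.49
```

```bash
python3 -c "
from h import *
st(bx(0,-75,130))"
```

```text
t 12.9 p [493.47 -58.41 130.1 ] box [ -2.36 -69.61] psi 2.602 turn 0.002 zdir [ 0.07 -0.   -1.  ] w 45.0 F [-0.28  0.8   0.13] q6 -1.42
  to [492.71 -64.25 130.  ] tool delta [-2.34 -5.4   0.05] box-aligned tool delta [-2.36 -5.39  0.1 ]
```

Released. I lift and check the pen in the well, then go towards the slim pen.

Emit:
arm_command:
  deltas:
    - [0.002,0,-0.03,0,0.045]
    - [0,0,-0.04,0,0.045]
    - [0,0,-0.04,0,0.045]

```text
time_s: 13.2
position: [480.7, -55.8, 237.4]
orientation: [0.028, 0.266, 0.964, 0.009]
contact_force: [1.0, 0.8, 0.4]
gripper_width: 0.488
```

```bash
python3 -c "
from h import *
st(np.r_[546,342,225])"
```

```text
t 13.2 p [480.67 -55.76 237.39] box [-14.7  -73.94] psi 2.602 turn 0.003 zdir [ 0.06  0.   -1.  ] w 44.9 F [1.01 0.83 0.39] q6 -1.42
  to [546 342 225] tool delta [148.58 374.5   17.49] box-aligned tool delta [149.2  374.46  12.39]
```

Emit:
arm_command:
  deltas:
    - [0.016,0.04,0.001,0,0.045]
    - [0.016,0.04,0.001,0,0.045]
    - [0.016,0.04,0.001,0,0.045]
    - [0.016,0.04,0.001,0,0.045]
    - [0.016,0.04,0.001,0,0.045]
    - [0.016,0.04,0.001,0,0.045]
    - [0.016,0.04,0.001,0,0.045]
    - [0.016,0.04,0.001,0,0.045]
    - [0.01,0.025,0.001,0,0.045]
    - [0,0,0,0,0.045]

```text
time_s: 14.2
position: [550.6, 322.1, 246.2]
orientation: [0.042, 0.268, 0.962, 0.01]
contact_force: [-0.4, 0.4, -0.7]
gripper_width: 0.484
```

```bash
python3 - <<'E'
from h import *
st(np.r_[546,342,120])
a=save('top','top5.png');save('side','side5.png')
a=up('top5.png');b=up('side5.png')
for im,n in((a,'top'),(b,'side')): sq(im,n,0,-74,19,112,(0,255,0)); sq(im,n,0,-36,13,112,(0,255,0))
cyl(a,'top',*tobox([546,342]),0,100,9,(255,0,255));cyl(b,'side',*tobox([546,342]),0,100,9,(255,0,255))
cv2.imwrite('pics/c5.png',np.vstack([np.hstack([a[920:1180,1260:1560],b[780:1040,1250:1550]]),np.hstack([a[860:1160,560:860],b[1250:1550,650:950]])]))
E
```

```text
t 14.2 p [550.64 322.1  246.24] box [-149.66  285.87] psi 2.596 turn -0.003 zdir [ 0.09 -0.   -1.  ] w 44.5 F [-0.37  0.44 -0.69] q6 -0.66
  to [546 342 120] tool delta [ 23.8    9.48 125.29] box-aligned tool delta [ 14.24  14.66 126.24]
```

View pics/c5.png

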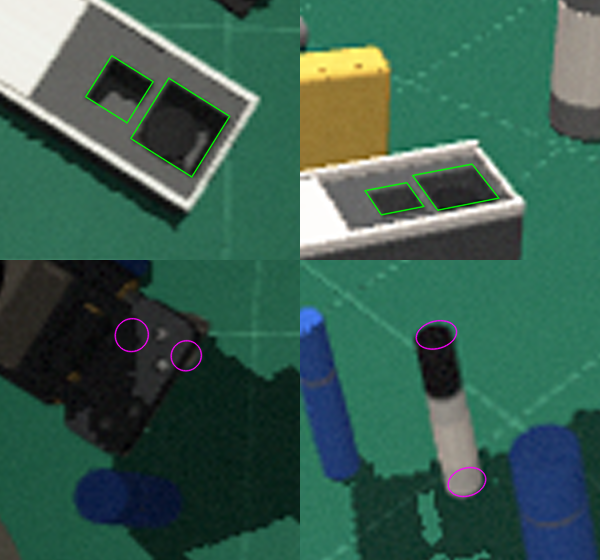

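The fat pen sits inside the wide-well square in both views, and the slim-pen model fits the picture. The tool has crept into a small tilt of about 0.085 rad, so I test whether an upward move reduces it.

Emit:
arm_command:
  deltas:
    - [0,0,-0.05,0,0.045]
    - [0,0,-0.05,0,0.045]
    - [0,0,-0.05,0,0.045]
    - [0,0,-0.05,0,0.045]

```text
time_s: 14.7
position: [531.2, 312.8, 439.7]
orientation: [0.034, 0.273, 0.961, 0.001]
contact_force: [1.8, 0.1, 0.1]
gripper_width: 0.488
```

Emit:
arm_command:
  deltas:
    - [0.005,0.003,0.05,0,0.045]
    - [0.005,0.003,0.05,0,0.045]
    - [0.005,0.003,0.05,0,0.045]
    - [0.005,0.003,0.05,0,0.045]

```text
time_s: 15.1
position: [550.7, 328.3, 266.4]
orientation: [0.057, 0.277, 0.959, 0.016]
contact_force: [-0.4, -0.6, 0.2]
gripper_width: 0.49
```

```bash
python3 -c "
from h import *
st(np.r_[546,342,120])"
```

```text
t 15.1 p [550.73 328.25 266.38] box [-152.76  291.19] psi 2.575 turn -0.024 zdir [ 0.12 -0.   -0.99] w 45.0 F [-0.45 -0.65  0.22] q6 -0.63
  to [546 342 120] tool delta [ 25.94  -0.08 144.8 ] box-aligned tool delta [ 11.14   9.34 146.38]
```

Emit:
arm_command:
  deltas:
    - [0,0,-0.05,0,0.045]
    - [0,0,-0.05,0,0.045]
    - [0,0,-0.05,0,0.045]
    - [0,0,-0.05,0,0.045]

```text
time_s: 15.5
position: [514.4, 315.5, 425.9]
orientation: [0.024, 0.281, 0.959, -0.01]
contact_force: [0.5, 0.3, 1.5]
gripper_width: 0.49
```

Emit:
arm_command:
  deltas:
    - [0,0,0.02,0,0.045]
    - [0,0,0.02,0,0.045]
    - [0,0,0.02,0,0.045]
    - [0,0,0.02,0,0.045]
    - [0,0,0.02,0,0.045]
    - [0,0,0.02,0,0.045]
    - [0,0,0.02,0,0.045]

```text
time_s: 16.2
position: [528.9, 299.7, 301.5]
orientation: [0.038, 0.289, 0.957, -0.003]
contact_force: [0.2, 0.2, -0.3]
gripper_width: 0.486
```

Emit:
arm_command:
  deltas:
    - [0,0,0,0,0.045]
    - [0,0,0,0,0.045]
    - [0,0,0,0,0.045]
    - [0,0,0,0,0.045]

```text
time_s: 16.6
position: [528.8, 295.1, 301.8]
orientation: [0.037, 0.291, 0.956, -0.004]
contact_force: [0.2, 0.5, -0.2]
gripper_width: 0.492
```

```bash
python3 -c "
from h import *
st(np.r_[546,342,120])"
```

```text
t 16.6 p [528.8  295.15 301.8 ] box [-154.47  251.51] psi 2.55 turn -0.05 zdir [ 0.07 -0.03 -1.  ] w 45.2 F [ 0.16  0.54 -0.24] q6 -0.64
  to [546 342 120] tool delta [ 25.22  45.97 181.09] box-aligned tool delta [  9.43  49.01 181.8 ]
```

Emit:
arm_command:
  deltas:
    - [0.004,0.008,0.02,-0.05,0.045]
    - [0.004,0.008,0.02,0,0.045]
    - [0.004,0.008,0.02,0,0.045]
    - [0.004,0.008,0.02,0,0.045]
    - [0.004,0.008,0.02,0,0.045]
    - [0.003,0.008,0.02,0,0.045]
    - [0,0,0.02,0,0.045]

```text
time_s: 17.3
position: [552.5, 348.8, 171.0]
orientation: [0.047, 0.266, 0.963, 0.002]
contact_force: [-0.6, -0.8, -0.3]
gripper_width: 0.49
```

```bash
python3 -c "
from h import *
st(np.r_[546,342,82])"
```

```text
t 17.3 p [552.54 348.83 171.04] box [-161.82  309.75] psi 2.6 turn 0.001 zdir [ 0.09 -0.02 -1.  ] w 45.1 F [-0.64 -0.75 -0.33] q6 -0.61
  to [546 342  82] tool delta [ 10.05 -11.8   88.19] box-aligned tool delta [ 2.08 -9.23 89.04]
```

Emit:
arm_command:
  deltas:
    - [0.004,-0.006,0.015,0,0.045]
    - [0.004,-0.004,0.015,0,0.045]
    - [0.004,-0.002,0.015,0,0.045]

```text
time_s: 17.6
position: [542.0, 344.7, 125.3]
orientation: [0.049, 0.266, 0.963, 0.003]
contact_force: [-0.3, 0.6, 0.5]
gripper_width: 0.492
```

```bash
python3 -c "
from h import *
st(np.r_[546,342,82])"
```

```text
t 17.6 p [542.02 344.73 125.32] box [-168.72  300.81] psi 2.601 turn 0.001 zdir [ 0.1  -0.02 -0.99] w 45.2 F [-0.3   0.61  0.47] q6 -0.6
  to [546 342  82] tool delta [-0.8  -1.71 43.54] box-aligned tool delta [-4.82 -0.28 43.32]
```

Emit:
arm_command:
  deltas:
    - [-0.001,-0.001,0.015,0,0.045]
    - [0,0,0.015,0,0.045]
    - [0,0,0.012,0,0.045]

```text
time_s: 17.9
position: [548.0, 343.2, 83.2]
orientation: [0.05, 0.266, 0.963, 0.004]
contact_force: [0.0, -0.3, 1.0]
gripper_width: 0.487
```

```bash
python3 -c "
from h import *
st(np.r_[546,342,82])"
```

```text
t 17.9 p [548.02 343.18  83.16] box [-162.78  302.57] psi 2.601 turn 0.002 zdir [ 0.1  -0.02 -0.99] w 44.7 F [ 0.05 -0.34  0.96] q6 -0.6
  to [546 342  82] tool delta [ 1.23 -2.09  0.98] box-aligned tool delta [ 1.12 -2.05  1.16]
```

Emit:
arm_command:
  deltas:
    - [0.001,-0.002,0,0,0.03]
    - [0,0,0,0,0.01]
    - [0,0,0,0,0.01]
    - [0,0,0,0,0.01]

```text
time_s: 18.3
position: [546.4, 341.6, 82.1]
orientation: [0.05, 0.266, 0.963, 0.004]
contact_force: [0.5, 0.4, 0.4]
gripper_width: 0.19
```

```bash
python3 -c "
from h import *
st(np.r_[546,342,82])"
```

```text
t 18.3 p [546.44 341.65  82.15] box [-163.34  300.45] psi 2.601 turn 0.001 zdir [ 0.1  -0.02 -0.99] w 17.4 F [0.49 0.42 0.44] q6 -0.6
  to [546 342  82] tool delta [0.57 0.07 0.1 ] box-aligned tool delta [0.56 0.08 0.15]
```

Emit:
arm_command:
  deltas:
    - [0,0,-0.03,0,0.01]
    - [0,0,-0.035,0,0.01]
    - [0,0,-0.035,0,0.01]
    - [0,0,-0.035,0,0.01]
    - [0,0,-0.035,0,0.01]

```text
time_s: 18.8
position: [526.6, 343.6, 252.6]
orientation: [0.046, 0.266, 0.963, 0.001]
contact_force: [0.6, -0.0, 0.3]
gripper_width: 0.19
```

```bash
python3 -c "
from h import *
st(bx(0,-37,250))"
```

```text
t 18.8 p [526.62 343.62 252.56] box [-181.34  291.91] psi 2.601 turn 0.002 zdir [ 0.09 -0.02 -1.  ] w 17.5 F [ 0.63 -0.02  0.33] q6 -0.61
  to [512.31 -31.7  250.  ] tool delta [-179.8  -329.63    9.65] box-aligned tool delta [-181.34 -328.91    2.56]
```

Emit:
arm_command:
  deltas:
    - [-0.012,-0.03,0,0,0.01]
    - [-0.012,-0.033,0.001,0,0.01]
    - [-0.015,-0.033,0.001,0,0.01]
    - [-0.016,-0.033,0.001,0,0.01]
    - [-0.018,-0.033,0.001,0,0.01]
    - [-0.02,-0.033,0.001,0,0.01]
    - [-0.02,-0.033,0.001,0,0.01]
    - [-0.02,-0.033,0.001,0,0.01]
    - [-0.02,-0.033,0.001,0,0.01]
    - [-0.02,-0.03,0.001,0,0.01]

```text
time_s: 19.8
position: [514.6, -29.7, 265.7]
orientation: [0.061, 0.261, 0.963, 0.009]
contact_force: [1.0, -0.2, -0.1]
gripper_width: 0.187
```

```bash
python3 -c "
from h import *
st(bx(0,-37,215))"
```

```text
t 19.8 p [514.56 -29.74 265.67] box [  0.91 -34.16] psi 2.61 turn 0.01 zdir [ 0.12 -0.01 -0.99] w 17.2 F [ 0.98 -0.2  -0.13] q6 -1.35
  to [512.31 -31.7  215.  ] tool delta [ 6.61 -5.28 50.05] box-aligned tool delta [ 0.91 -2.84 50.67]
```

Emit:
arm_command:
  deltas:
    - [0.002,-0.002,0.02,0,0.01]
    - [0.003,-0.002,0.02,0,0.01]
    - [0.003,-0.001,0.016,0,0.01]

```text
time_s: 20.1
position: [515.0, -37.7, 213.2]
orientation: [0.067, 0.265, 0.962, 0.008]
contact_force: [-0.1, 0.4, -0.0]
gripper_width: 0.192
```

```bash
python3 - <<'E'
from h import *
st(bx(0,-37,200))
p=ctrl.get_obs()["position"]
save('side','side6.png'); save('top','top6.png'); b=up('side6.png');a=up('top6.png')
for im,n in((a,'top'),(b,'side')): sq(im,n,0,-74,19,112,(0,255,0)); sq(im,n,0,-36,13,112,(0,255,0))
P=[bx(x,y,120) for x,y in((-35,-100),(35,-100),(35,100),(-35,100))]
cv2.polylines(b,[np.round(proj('side',P)*64).astype(int).reshape(-1,1,2)],True,(0,0,255),1,cv2.LINE_AA,shift=4)
cyl(b,'side',0,-36,p[2]-82,p[2]-50,9,(255,0,255))
cv2.imwrite('pics/c6.png',np.hstack([b[700:1100,1150:1550],a[820:1220,1200:1580]]))
E
```

```text
t 20.1 p [514.98 -37.72 213.19] box [  5.39 -40.78] psi 2.602 turn 0.002 zdir [ 0.13 -0.02 -0.99] w 17.7 F [-0.11  0.36 -0.03] q6 -1.36
  to [512.31 -31.7  200.  ] tool delta [ 6.98  3.16 12.59] box-aligned tool delta [ 5.39  3.78 13.19]
```

View pics/c6.png

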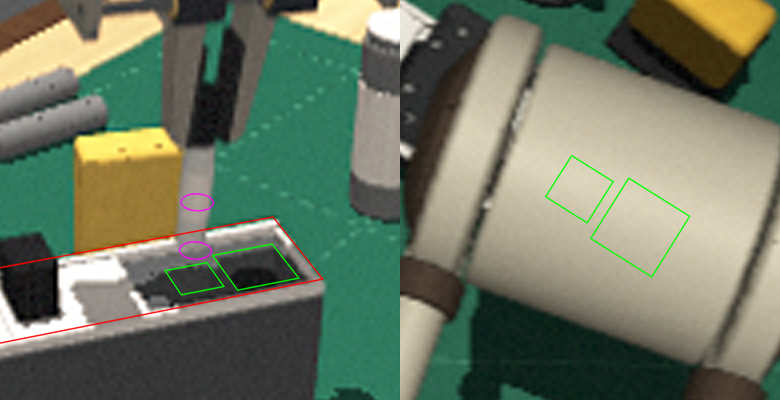

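The side crop shows the pen foot near (196,238), about 5–6 mm too far towards +x of the model target, with a slight lean. I track the foot from the grasp pose instead.

```bash
cat >> h.py <<'E'
def foot():
    qm=lambda q:Ro.from_quat([q[1],q[2],q[3],q[0]]).as_matrix()
    R0=qm([.05,.266,.963,.004]); c=R0.T@(np.array([546.2,341.8,0])-[546.4,341.6,82.1]); ax=R0.T@[0,0,1]
    o=ctrl.get_obs(); R=qm(o["orientation"]); f=np.array(o["position"])+R@c
    d=np.r_[-tobox(f),0]+[0,-36.5,0]; dw=np.r_[X*d[0]+Y*d[1],0]
    print("foot box",tobox(f),"z",f[2],"pen axis(box)",(R@ax)[:2]@X,(R@ax)[:2]@Y,"tool delta to centre",R.T@dw,"tool delta per 10mm down",R.T@[0,0,-10.])
E
python3 -c "
from h import *
foot()"
```

```text
foot box [  5.35 -39.43] z 129.2485800142204 pen axis(box) -0.02513971668044308 -0.014804689806226828 tool delta to centre [ 5.3   2.97 -0.49] tool delta per 10mm down [ 1.19 -0.49  9.92]
```

Emit:
arm_command:
  deltas:
    - [0.006,0.003,0.003,0,0.01]

```text
time_s: 20.3
position: [511.0, -31.5, 209.1]
orientation: [0.065, 0.265, 0.962, 0.008]
contact_force: [-0.4, 0.1, 0.8]
gripper_width: 0.183
```

```bash
python3 -c "
from h import *
st();foot()"
```

```text
t 20.3 p [511.01 -31.47 209.13] box [ -1.24 -37.48] psi 2.602 turn 0.002 zdir [ 0.13 -0.02 -0.99] w 16.8 F [-0.43  0.12  0.83] q6 -1.35
foot box [  0.74 -36.15] z 127.06408094884824 pen axis(box) -0.027438754970586673 -0.015302976632591949 tool delta to centre [ 0.74 -0.34 -0.11] tool delta per 10mm down [ 1.21 -0.49  9.91]
```

Emit:
arm_command:
  deltas:
    - [0.002,-0.001,0.012,0,0.01]
    - [0.002,-0.0005,0.01,0,0.01]

```text
time_s: 20.5
position: [511.3, -31.0, 189.0]
orientation: [0.068, 0.264, 0.962, 0.007]
contact_force: [-1.7, -3.9, 1.5]
gripper_width: 0.184
```

```bash
python3 -c "
from h import *
st();foot()"
```

```text
t 20.5 p [511.31 -30.96 189.  ] box [ -1.24 -36.88] psi 2.603 turn 0.004 zdir [ 0.14 -0.02 -0.99] w 16.9 F [-1.74 -3.87  1.48] q6 -1.35
foot box [  1.26 -35.49] z 106.94611244948467 pen axis(box) -0.033794384506341466 -0.01613654440142439 tool delta to centre [ 1.26 -0.99 -0.21] tool delta per 10mm down [ 1.28 -0.5   9.91]
```

Emit:
arm_command:
  deltas:
    - [0.0015,-0.0025,0.002,0,0.01]

```text
time_s: 20.6
position: [508.5, -32.0, 185.6]
orientation: [0.068, 0.263, 0.962, 0.007]
contact_force: [-0.0, -0.2, -0.8]
gripper_width: 0.185
```

```bash
python3 -c "
from h import *
st();foot()"
```

```text
t 20.6 p [508.52 -32.   185.6 ] box [ -3.09 -39.22] psi 2.604 turn 0.005 zdir [ 0.13 -0.02 -0.99] w 17.0 F [-0.01 -0.16 -0.81] q6 -1.36
foot box [ -0.69 -37.85] z 103.54611248002557 pen axis(box) -0.032585993459260644 -0.015814240236105014 tool delta to centre [-0.69  1.34  0.16] tool delta per 10mm down [ 1.27 -0.5   9.91]
```

Emit:
arm_command:
  deltas:
    - [0.0008,-0.0003,0.01,0,0.01]
    - [0.0012,-0.0005,0.01,0,0.01]

```text
time_s: 20.8
position: [509.7, -32.2, 165.2]
orientation: [0.069, 0.263, 0.962, 0.007]
contact_force: [0.7, -0.1, -1.2]
gripper_width: 0.188
```

```bash
python3 -c "
from h import *
st();foot()"
```

```text
t 20.8 p [509.72 -32.18 165.23] box [ -1.98 -38.75] psi 2.604 turn 0.004 zdir [ 0.14 -0.02 -0.99] w 17.3 F [ 0.71 -0.1  -1.18] q6 -1.36
foot box [  0.6  -37.31] z 83.18399213010643 pen axis(box) -0.034730598943243124 -0.01672982629494632 tool delta to centre [ 0.59  0.82 -0.04] tool delta per 10mm down [ 1.29 -0.51  9.9 ]
```

Emit:
arm_command:
  deltas:
    - [0.0018,-0.0004,0.01,0,0.01]
    - [0.0015,-0.0006,0.01,0,0.01]
    - [0.0012,-0.0005,0.008,0,0.01]

```text
time_s: 21.1
position: [508.2, -31.5, 133.2]
orientation: [0.068, 0.263, 0.962, 0.008]
contact_force: [-0.6, -0.7, -1.1]
gripper_width: 0.186
```

```bash
python3 -c "
from h import *
st();foot()"
```

```text
t 21.1 p [508.19 -31.46 133.17] box [ -3.65 -38.92] psi 2.604 turn 0.004 zdir [ 0.14 -0.02 -0.99] w 17.1 F [-0.58 -0.7  -1.06] q6 -1.36
foot box [ -1.25 -37.5 ] z 51.11548913719275 pen axis(box) -0.03266073255499826 -0.016567399970558012 tool delta to centre [-1.24  0.98  0.21] tool delta per 10mm down [ 1.27 -0.51  9.91]
```

Emit:
arm_command:
  deltas:
    - [0,0,0,0,0.038]
    - [0,0,0,0,0.038]
    - [0,0,0,0,0.038]
    - [0,0,-0.025,0,0.04]
    - [-0.001,0,-0.04,0,0.05]
    - [-0.001,0,-0.04,0,0.05]

```text
time_s: 21.7
position: [491.8, -29.1, 233.4]
orientation: [0.061, 0.264, 0.963, 0.008]
contact_force: [0.6, -0.1, 0.1]
gripper_width: 0.544
```

```bash
python3 -c "
from h import *
st(bx(0,64,200))"
```

```text
t 21.7 p [491.76 -29.15 233.42] box [-18.92 -45.42] psi 2.604 turn 0.004 zdir [ 0.12 -0.02 -0.99] w 50.0 F [ 0.64 -0.11  0.08] q6 -1.36
  to [564.41  54.83 200.  ] tool delta [-15.51 107.51  40.59] box-aligned tool delta [-18.92 109.42  33.42]
```

Emit:
arm_command:
  deltas:
    - [0.02,0.03,0,0,0.06]
    - [0.02,0.04,0,0,0.06]
    - [0.02,0.04,0,0,0.06]
    - [0.02,0.04,0,0,0.06]
    - [0.02,0.04,0,0,0.06]

```text
time_s: 22.2
position: [510.7, 186.1, 244.7]
orientation: [0.074, 0.269, 0.96, 0.009]
contact_force: [0.8, 0.2, 0.5]
gripper_width: 0.651
```

```bash
python3 - <<'E'
from h import *
st(bx(0,63,200))
save('side','side7.png'); save('top','top7.png'); b=up('side7.png');a=up('top7.png')
cv2.imwrite('pics/c7.png',np.hstack([b[700:1100,1050:1450],a[820:1220,1130:1530]]))
E
```

```text
t 22.2 p [510.66 186.12 244.72] box [-113.77  148.75] psi 2.591 turn -0.008 zdir [ 0.15 -0.02 -0.99] w 59.8 F [0.83 0.19 0.52] q6 -0.86
  to [563.9   53.97 200.  ] tool delta [-107.23  -88.12   55.08] box-aligned tool delta [-113.77  -85.75   44.72]
```

View pics/c7.png

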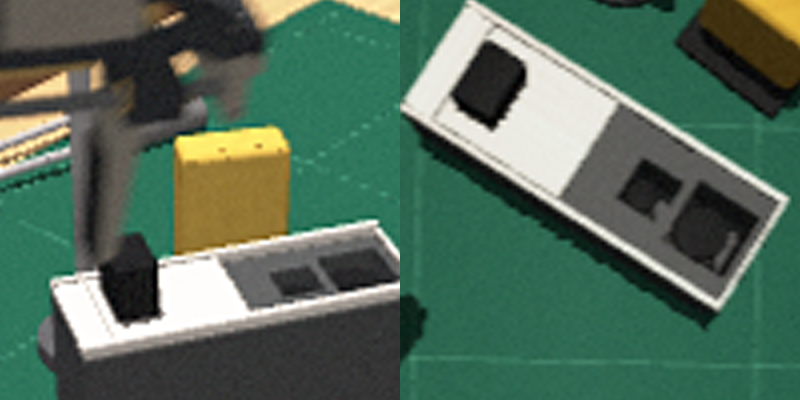

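Both caps show below the rims of their wells, and the slide is still open with nothing proud. Before the closing push I do one upward move to reduce the tilt.

Emit:
arm_command:
  deltas:
    - [0,0,-0.05,0,0.06]
    - [0,0,-0.05,0,0.06]
    - [0,0,-0.05,0,0.06]
    - [0,0,-0.05,0,0.06]

```text
time_s: 22.7
position: [477.7, 192.2, 436.7]
orientation: [0.066, 0.265, 0.962, 0.006]
contact_force: [1.0, 0.5, 1.1]
gripper_width: 0.653
```

```bash
python3 -c "
from h import *
st(bx(0,63,200))"
```

```text
t 22.7 p [477.69 192.24 436.7 ] box [-145.18  136.99] psi 2.601 turn 0.002 zdir [ 0.13 -0.02 -0.99] w 60.0 F [1.04 0.48 1.05] q6 -0.86
  to [563.9   53.97 200.  ] tool delta [-114.58  -85.79  249.18] box-aligned tool delta [-145.18  -73.99  236.7 ]
```

Emit:
arm_command:
  deltas:
    - [-0.01,-0.0075,0.021,0,0.06]
    - [-0.01,-0.0075,0.021,0,0.06]
    - [-0.01,-0.0075,0.021,0,0.06]
    - [-0.01,-0.0075,0.021,0,0.06]
    - [-0.01,-0.0075,0.021,0,0.06]
    - [-0.01,-0.0075,0.021,0,0.06]
    - [-0.01,-0.0075,0.021,0,0.06]
    - [-0.01,-0.0075,0.021,0,0.06]
    - [-0.01,-0.0075,0.021,0,0.06]
    - [-0.01,-0.0075,0.021,0,0.06]

```text
time_s: 23.7
position: [565.0, 61.3, 256.4]
orientation: [0.086, 0.267, 0.96, 0.011]
contact_force: [0.4, -0.1, 0.5]
gripper_width: 0.657
```

```bash
python3 -c "
from h import *
st(bx(0,63,185))"
```

```text
t 23.7 p [565.03  61.29 256.36] box [-2.8  69.85] psi 2.594 turn -0.005 zdir [ 0.17 -0.02 -0.98] w 60.4 F [ 0.37 -0.07  0.47] q6 -1.13
  to [563.9   53.97 185.  ] tool delta [  8.5  -11.66  70.27] box-aligned tool delta [-2.8  -6.85 71.36]
```

Emit:
arm_command:
  deltas:
    - [0.003,-0.004,0.018,0,0.06]
    - [0.003,-0.004,0.018,0,0.06]
    - [0.003,-0.004,0.018,0,0.06]

```text
time_s: 24.0
position: [561.7, 49.4, 200.0]
orientation: [0.087, 0.269, 0.959, 0.011]
contact_force: [0.2, -0.3, -0.0]
gripper_width: 0.655
```

```bash
python3 -c "
from h import *
st(bx(0,63,142))"
```

```text
t 24.0 p [561.67  49.37 200.  ] box [ 0.46 57.91] psi 2.59 turn -0.01 zdir [ 0.17 -0.03 -0.98] w 60.2 F [ 0.24 -0.34 -0.05] q6 -1.15
  to [563.9   53.97 142.  ] tool delta [ 9.87  1.2  57.37] box-aligned tool delta [ 0.46  5.09 58.  ]
```

Emit:
arm_command:
  deltas:
    - [0.003,0.003,0.015,0,0.06]
    - [0.003,0.001,0.015,0,0.06]

```text
time_s: 24.2
position: [563.7, 52.7, 169.0]
orientation: [0.088, 0.27, 0.959, 0.01]
contact_force: [-0.5, -0.4, -0.0]
gripper_width: 0.653
```

```bash
python3 -c "
from h import *
st(bx(0,63,142))"
```

```text
t 24.2 p [563.72  52.66 168.97] box [ 0.52 61.78] psi 2.587 turn -0.012 zdir [ 0.17 -0.03 -0.98] w 60.0 F [-0.45 -0.35 -0.01] q6 -1.13
  to [563.9   53.97 142.  ] tool delta [ 4.92 -0.57 26.54] box-aligned tool delta [ 0.52  1.22 26.97]
```

Emit:
arm_command:
  deltas:
    - [0.0025,0,0.014,0,0.06]
    - [0.0025,0,0.012,0,0.05]
    - [0,0,0,0,0.04]

```text
time_s: 24.5
position: [562.9, 52.5, 140.2]
orientation: [0.087, 0.271, 0.959, 0.009]
contact_force: [-0.9, 0.0, 0.5]
gripper_width: 0.502
```

```bash
python3 -c "
from h import *
st(bx(0,63,142),bx(0,-32,142))"
```

```text
t 24.5 p [562.92  52.48 140.21] box [-0.07 61.22] psi 2.585 turn -0.014 zdir [ 0.17 -0.03 -0.98] w 46.2 F [-0.93  0.    0.46] q6 -1.13
  to [563.9   53.97 142.  ] tool delta [-0.34  1.89 -1.64] box-aligned tool delta [-0.07  1.78 -1.79]
  to [514.89 -27.41 142.  ] tool delta [ -1.66 -92.91  -7.65] box-aligned tool delta [ -0.07 -93.22  -1.79]
```

Emit:
arm_command:
  deltas:
    - [0,-0.01,-0.001,0,0.036]
    - [0,-0.012,-0.001,0,0.036]
    - [0,-0.012,-0.001,0,0.036]
    - [0,-0.012,-0.001,0,0.036]
    - [0,-0.012,-0.001,0,0.036]

```text
time_s: 25.0
position: [531.7, 0.3, 144.1]
orientation: [0.089, 0.271, 0.959, 0.011]
contact_force: [2.2, 1.4, -1.4]
gripper_width: 0.39
```

```bash
python3 -c "
from h import *
st(bx(0,-40,142))"
```

```text
t 25.0 p [531.74   0.26 144.15] box [0.15 0.4 ] psi 2.586 turn -0.014 zdir [ 0.18 -0.03 -0.98] w 35.8 F [ 2.23  1.38 -1.38] q6 -1.26
  to [510.77 -34.27 142.  ] tool delta [ -0.05 -40.45  -0.65] box-aligned tool delta [  0.15 -40.4    2.15]
```

Emit:
arm_command:
  deltas:
    - [0,-0.012,0,0,0.036]
    - [0,-0.012,0,0,0.036]
    - [0,-0.01,0,0,0.036]

```text
time_s: 25.3
position: [513.0, -31.7, 143.6]
orientation: [0.09, 0.271, 0.958, 0.011]
contact_force: [-0.4, 2.4, 0.7]
gripper_width: 0.388
```

```bash
python3 -c "
from h import *
st(bx(0,-43,142))"
```

```text
t 25.3 p [513.01 -31.67 143.61] box [  0.58 -36.61] psi 2.584 turn -0.015 zdir [ 0.18 -0.03 -0.98] w 35.6 F [-0.36  2.45  0.65] q6 -1.35
  to [509.22 -36.84 142.  ] tool delta [ 0.75 -6.49  1.04] box-aligned tool delta [ 0.58 -6.39  1.61]
```

Emit:
arm_command:
  deltas:
    - [0,-0.005,0,0,0.036]
    - [0,-0.004,0,0,0.036]

```text
time_s: 25.5
position: [509.4, -37.5, 143.7]
orientation: [0.092, 0.273, 0.957, 0.016]
contact_force: [18.7, 28.1, -5.1]
gripper_width: 0.394
```

```bash
python3 -c "
from h import *
st(bx(0,-43,142))"
```

```text
t 25.5 p [509.39 -37.51 143.7 ] box [  0.49 -43.49] psi 2.579 turn -0.02 zdir [ 0.18 -0.02 -0.98] w 36.2 F [18.73 28.11 -5.1 ] q6 -1.38
  to [509.22 -36.84 142.  ] tool delta [0.78 0.35 1.63] box-aligned tool delta [0.49 0.49 1.7 ]
```

The slide meets its stop with 34 N at the predicted position. I back off and lift.

Emit:
arm_command:
  deltas:
    - [0,0.004,0,0,0.055]
    - [0,0,0,0,0.055]
    - [0,0,0,0,0.055]
    - [-0.003,0,-0.015,0,0.055]
    - [-0.005,0,-0.03,0,0.055]
    - [-0.005,0,-0.04,0,0.055]

```text
time_s: 26.1
position: [501.0, -40.3, 224.1]
orientation: [0.084, 0.273, 0.958, 0.014]
contact_force: [0.4, 0.2, -0.3]
gripper_width: 0.6
```

Emit:
arm_command:
  deltas:
    - [0.02,0.03,-0.01,0,0.06]
    - [0.02,0.04,0,0,0.06]
    - [0.02,0.04,0,0,0.06]
    - [0.02,0.04,0,0,0.06]
    - [0.02,0.04,0,0,0.06]
    - [0.02,0.02,0,0,0.06]
    - [0,0,0,0,0.06]

```text
time_s: 26.8
position: [513.9, 203.2, 238.4]
orientation: [0.093, 0.276, 0.957, 0.011]
contact_force: [-1.2, -0.1, -0.4]
gripper_width: 0.655
```

```bash
python3 - <<'E'
from h import *
st()
save('side','side8.png'); save('top','top8.png'); b=up('side8.png');a=up('top8.png')
for n in('top','side'):
  for t,z in(('shutter_grip',154),):
    for r in ctrl.pinpoint(n,t)[:2]: print(n,t,r['conf'],tobox(atz(n,r['at'],z)))
  for t in('spray','spool','meter'): print(n,t,[(round(r['conf'],2),atz(n,r['at'],0)) for r in ctrl.pinpoint(n,t)[:2]])
sq(a,'top',0,-36,13,154,(0,255,0))
cv2.imwrite('pics/c8.png',np.hstack([b[700:1100,1050:1450],a[820:1220,1130:1530]]))
E
```

```text
t 26.8 p [513.9  203.21 238.43] box [-119.81  165.07] psi 2.574 turn -0.026 zdir [ 0.18 -0.03 -0.98] w 60.2 F [-1.23 -0.12 -0.42] q6 -0.79
top shutter_grip 0.6 [ -3.27 -37.57]
top spray [(0.86, array([ 575.16, -328.56]))]
top spool [(0.8, array([ 388.81, -331.97]))]
top meter [(0.65, array([608.78, -93.84]))]
side shutter_grip 0.73 [ -8.63 -37.25]
side spray [(0.72, array([ 575.77, -349.15])), (0.21, array([ 652.3 , -235.94]))]
side spool []
side meter []
```

View pics/c8.png

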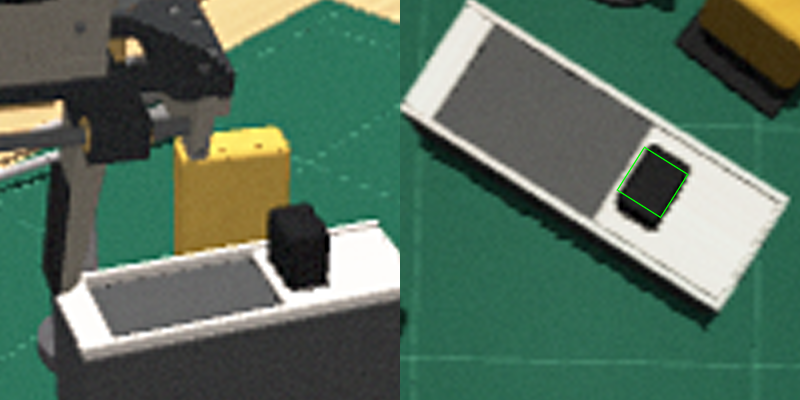

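The slide is shut over both wells with its grip at the home position (green square). The gripper is clear of everything.

```bash
python3 -c "
from h import *
print(ctrl.finish_job()); st()"
```

```text
the job is handed in; nothing more can be done
None
the job is handed in; nothing more can be done
```

The job is handed in at about 27 s of the 72 s allowed. No verdict was reported. I opened the slide to its stop, dropped the fat pen into the wide well and the slim pen into the slim well, both cap up, then pushed the slide home and let go.

**Last checks**
- **Pens:** before closing, both pictures showed both caps below the well rims, with nothing standing proud. I could not see them once the slide was shut.
- **Slide, opening:** the gripped slide travelled 100.6 mm from stop to stop, with about 39 N at the open stop.
- **Slide, closing:** it met the closed stop with about 34 N. Afterwards the networks put the grip at box y of about −37.5 mm in both cameras (nominal −36 mm). I put the difference down to camera and box-fit offset.
- **Bystanders:** the gripper ended clear of everything. The top camera put the spool and meter within about 6 mm of their first readings. It put the spray can 14 mm from its first top reading, but the side camera put it within about 9 mm of its own first reading. The arm's path did not go near the can after the start.

**What did not go to plan**
- **First grip:** as the fingers closed, the slide was dragged home before I opened it.
- **Tool tilt:** the tool crept to about 0.18 rad of tilt over the run. I estimate the slim pen leaned about 0.04 rad when released, so I used small, checked steps.
- **Slim pen:** it brushed the well wall with about 4 N on the way in, and I corrected that before going deeper.

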